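# Shut the bench air valve that was left open

## Robot

A 6-joint arm with a two-finger parallel gripper is mounted at the origin on the work surface. World frame = base frame: x ahead of the robot, y to its left, z up, the work surface at z = 0. Lengths are in m, angles in rad, forces in N, time in s.
With the tool pointing down it reaches from about 0.425 to 0.95 m from the base axis. Payload 3.5 kg.
Tool frame: the origin (TCP) lies midway between the tips of the shut fingers; the grasp point (between the pads) lies 19 mm behind it; z points along the fingers, y is the line along which they close (so a half turn about z gives the same grasp; the last joint's range is limited). The gripper opens to 85 mm and grips with 20 to 120 N. Pads are 22 mm wide; open, the fingers measure 114 mm over their backs; the gripper's body (76 mm by 85 mm) begins 54 mm behind the grasp point. The pads swing forward as they close: fully open they stand 13 mm farther back than shut.
Start: joints at [-1.497, 0.286, 1.577, -0, 1.279, -0.15], TCP at [0.15, -0.658, 0.231] pointing down, gripper open.
Joint ranges: [-2.77, 2.77], [-0.9, 2.22], [0.21, 2.48], [-1.53, 4.67], [0.24, 2.81], [-2.84, 2.84]. Speed limits (rad/s): [2.79, 2.79, 3.14, 3.14, 3.14, 3.14].

## Interface

Orientations are given as a unit quaternion [x, y, z, w].
In Python, from cell import observe, camera, calibration, hand_in, recognise, landmark_of gives the robot as it stands.
- The arm moves only by the tool arm_command, never from a script. Its arguments are lists of equal length, an entry for each row: "jaw": the closure, from 0 (fully open) to 1 (shut); "delta_pos": the shift along the tool's x, y, z in cm, a list of three; "roll": the turn about the tool's z in rad. In form: {"jaw": [jaw, ...], "delta_pos": [[x, y, z], ...], "roll": [roll, ...]}. A call has 1 to 20 rows; each row shifts and turns the commanded pose from where the row before left it, along the tool's axes as they then stand; what a row does not reach is not made up. A row lasts 1/12 s, in which the tool goes at most 41.7 mm and 7.16 degrees, less where a joint would pass 70% of its speed; a pose out of reach is approached as far as the arm can. A call with a gripper value outside its range is refused whole. The fingers move at their own pace and stop on an object; "force" is the grip in N (left out, the last holds). Time passes only in rows, so rows that do not move let the fingers close. It gives the time, the measured TCP pose, the force, the opening and the grip force at its end, in the units of the state.
- observe(): the state, without advancing time (a new reading comes with each control period).
- camera(name): name is "side" or "top" or "wrist"; returns (picture, depth): 480x640x3 uint8, red, green, blue; 480x640 float32, m along the optical axis (not along the pixel's ray), 0 where there is no reading.
- calibration(name): a dict with "mtx" (3x3 intrinsics, pixels), "k1" (the pictures are not rectified: a ray, as slopes to the right and down, at radius r is drawn at 1 + k1 r^2 times it, then the intrinsics apply), "R" (3x3) and "t" (3): a world point X has camera coordinates R X + t; the wrist camera has in their place "T_tool_cam" (4x4, takes a point from camera to tool coordinates, whose origin is the TCP and whose axes are the flange's). Camera axes: x right, y down, z forward; pixel columns grow to the right and rows downward; lengths in m; the calibration is good to about 2 mm. A picture is of the moment at which its call begins: read the wrist's pose just before it. calibration takes no time and is no camera call.
- hand_in(): hands the job in; it is judged then, once.
Trained networks look in the newest picture that a camera, given by its name, has taken for a name from the list of things; names that differ only in an ending like _2 or _b are one class to them, and where a whole thing is asked for, a point or a joint stands for the part that bears it (a point fixed in the world has none). Each returns a list of dicts, best first, with "confidence" (0 to 1); they miss things now and then, are a little off and sometimes report something else, mostly with a low value. They report only what shows in the picture. A call takes as long as a camera call. They do not tell look-alikes from the thing itself.
- recognise(camera, thing): "centre" ([x, y, z] in m, in world coordinates, good to about 4 mm: the middle of the surface that is visible of it).
- landmark_of(camera, thing): "centre" ([x, y, z] in m, in world coordinates, good to about 4 mm: a listed point, or the origin of a listed thing).
The state is a dict: "t": time; "joints": joint angles; "joint_velocities": joint speeds; "joint_efforts": joint torques, N m; "position": TCP position; "orientation": TCP orientation; "wrist_force": force on the tool from outside, world axes, zero at the start; "wrist_torque": the same for the moment, N m; "width": opening from 0.0 (shut) to 1.0 (fully open); "gripper_force": force on a finger pad.
Only numpy, scipy, OpenCV 4.12 (cv2) and the standard library are available. Lean on these libraries where they do the work, as an engineer would, in place of code of your own. Each camera call takes 0.05 s, during which the arm holds its last target. There are 200 camera calls.

## Task

One of the two air valves on the print-finishing counter has been left open: its lever lies along its pipe. Shut it by turning that lever the quarter turn clockwise (seen from above) until it stands square across the pipe against its stop, leave the other valve shut, and let go.

Things in the scene. Friction and masses are not known exactly. Their poses are not given: they have to be found in the camera images.
- valve_1 (a joint): Lever angle in rad of the ball valve found open: 0 = fully open (lever along the pipe), 1.571 = fully shut (lever square across the pipe, pointing roughly towards the robot), a hard stop at each end. Grows clockwise seen from above. Starts 0 to 0.12. Plain friction of about 0.3 N m (4 to 5 N at the sleeve), no spring: stays where it is left.
- valve_2 (a joint): The same for the other, identical valve, found shut (1.525 to 1.571). Both: brass ball valve in a level steel pipe (axis 48 mm, top 67 mm above the counter) that runs 95 mm to either side of the pivot, on an aluminium plate 70 x 210 mm; a 15 mm thick stem at the pivot rises to the lever. Nothing else as tall as the lever is within 40 mm of its sweep.
- handle_1 (a point): Point on valve 1's level lever, 70 mm from the pivot, 98 mm above the counter, at the centre of the width and thickness of its black sleeve (18 mm wide, 12 mm thick, from 38 to 96 mm from the pivot). Turns with the lever: z up, -y outward to the tip, so the upright pivot axis is 70 mm along +y; closing moves it along its -x.
- handle_2 (a point): The same point on the identical lever of valve 2, whose pivot is 0.26 m or more to one side (left or right) of valve 1's.
Mind the look-alikes: they are no part of the job. Leave any purple look-alike of the part that bears valve_2 alone.

How it is judged:
By the outcome, as a careful person would: the job done as asked, in the order asked, and still so for the second after the job is handed in, with the robot touching nothing.
It also fails if it takes over 35 s, if anything falls off the work surface, if the arm or the gripper's body presses on something with over 40 N, if the wrist force passes 120 N, or if a joint passes its speed limit or range.

## Working session

There is one attempt and no reset: what is moved stays moved. The work goes in short steps, Python scripts to look and compute and a tool call to move; the robot and the scene stay as the last step left them, time stands still between calls to the robot, and variables do not carry over. Pictures are saved under pics/ and viewed, at most 10 in all, crops included, and the job is handed in when it is done.

Besides the shell and the picture viewer there is one more tool, called after ">>>" by a JSON object that holds its "fn" and its "kwargs". arm_command: Moves the arm, as the interface text tells. Its arguments: {"type":"object","properties":{"jaw":{"type":"array","items":{"type":"number"}},"delta_pos":{"type":"array","items":{"type":"array","items":{"type":"number"}}},"roll":{"type":"array","items":{"type":"number"}},"force":{"type":"number"}},"required":["jaw","delta_pos","roll"]}

```bash
mkdir -p pics; ls; cat > h.py <<'E'
import numpy as np, cv2
from cell import *
def save(n,p): cv2.imwrite(p,cv2.cvtColor(n,cv2.COLOR_RGB2BGR))
def proj(name,X):
    c=calibration(name); p=np.array(c["R"])@np.array(X)+np.array(c["t"]); s=p[:2]/p[2]; s=s*(1+c["k1"]*(s@s)); m=np.array(c["mtx"])
    return (m[:2,:2]@s+m[:2,2]).round(0)
def unproj(name,u,v,d):
    c=calibration(name); m=np.array(c["mtx"]); q=np.array([(u-m[0,2])/m[0,0],(v-m[1,2])/m[1,1]]); s=q.copy()
    for _ in range(10): s=q/(1+c["k1"]*(s@s))
    return np.array(c["R"]).T@(np.array([s[0]*d,s[1]*d,d])-np.array(c["t"]))
E
python3 - <<'E'
from h import *
for n in("top","side"):
    a,d=camera(n); save(a,f"pics/{n}.png"); np.save(f"{n}_d.npy",d)
    for f in(recognise,landmark_of):
        for th in("valve_1","handle_1"):
            try:
                for r in f(n,th): print(n,f.__name__,th,np.round(r["centre"],3),round(r["confidence"],2),proj(n,r["centre"]))
            except Exception as e: print(n,f.__name__,th,e)
print(observe())
E
```

```text
pics
top call valve_1 [0.57  0.195 0.101] 0.91 [225. 190.]
top call valve_1 [ 0.552 -0.159  0.106] 0.87 [418. 195.]
top call valve_1 [ 0.38  -0.232  0.103] 0.55 [461. 288.]
top call handle_1 [ 0.381 -0.236  0.104] 0.95 [463. 287.]
top call handle_1 [0.574 0.197 0.102] 0.89 [225. 188.]
top call handle_1 [ 0.555 -0.161  0.1  ] 0.83 [419. 194.]
top call valve_1 it knows: handle
top call handle_1 [ 0.393 -0.264  0.103] 0.84 [477. 281.]
top call handle_1 [ 0.53  -0.167  0.099] 0.74 [422. 207.]
top call handle_1 [0.572 0.173 0.097] 0.65 [238. 189.]
side call valve_1 [ 0.379 -0.228  0.103] 0.7 [410. 199.]
side call valve_1 [0.568 0.201 0.101] 0.56 [229. 280.]
side call valve_1 [ 0.552 -0.158  0.105] 0.55 [333. 190.]
side call handle_1 [ 0.548 -0.16   0.102] 0.76 [335. 191.]
side call handle_1 [ 0.375 -0.229  0.105] 0.69 [412. 199.]
side call handle_1 [0.574 0.202 0.103] 0.62 [227. 278.]
side call valve_1 it knows: handle
side call handle_1 [0.574 0.169 0.104] 0.96 [237. 268.]
side call handle_1 [ 0.394 -0.262  0.099] 0.64 [410. 192.]
side call handle_1 [ 0.528 -0.169  0.101] 0.56 [344. 192.]
{'t': 0.4, 'joints': array([-1.49699148e+00,  2.86431554e-01,  1.57692024e+00,  3.26639346e-05,
        1.27864855e+00, -1.50036477e-01]), 'joint_velocities': array([ 9.84592974e-05, -1.34725741e-03, -3.04143026e-05, -5.97014802e-04,
        1.57697202e-03, -1.52770130e-04]), 'joint_efforts': array([-1.07314227e-04, -4.05290616e+01, -2.92354488e+01, -1.15335547e-04,
        2.08425496e-03, -1.63957658e-06]), 'position': array([ 0.14983785, -0.6580357 ,  0.23111766]), 'orientation': array([ 9.93743923e-01,  1.11682469e-01,  2.33953720e-05, -2.03098677e-04]), 'wrist_force': array([0.43357475, 0.52120861, 1.0641431 ]), 'wrist_torque': array([0.01370502, 0.00497654, 0.01875411]), 'gripper_force': 0.0, 'width': 1.0040335185679063}
```

View pics/top.png

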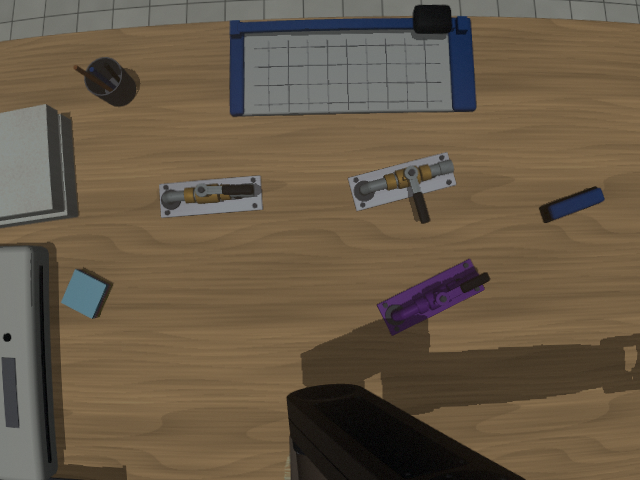

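View pics/side.png

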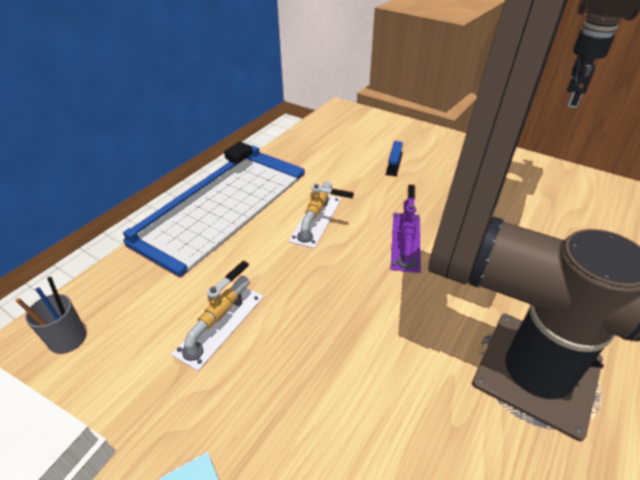

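Top view: candidates are the left valve (lever along the pipe, sleeve at px 238,189), the middle valve (lever across, sleeve 420,207) and the purple look-alike (470,283). In the side view these are at (237,270), (342,193) and (410,195). I choose the left valve: it is not purple, and its lever lies along the pipe. Next I measure it and check it in a close crop.

```bash
python3 - <<'E'
from h import *
S={}
for n,(x0,x1,y0,y1) in dict(top=(180,270,170,215),side=(195,265,250,310)).items():
    a=cv2.imread(f"pics/{n}.png"); d=np.load(f"{n}_d.npy")
    P=[];C=[]
    for v in range(y0,y1):
        for u in range(x0,x1):
            if d[v,u]>0:
                p=unproj(n,u,v,d[v,u])
                if .09<p[2]<.125: P.append(p);C.append(a[v,u].max())
    P=np.array(P);C=np.array(C); print(n,len(P))
    for nm,m in(("sleeve",C<70),("metal",C>=70)):
        Q=P[m]
        if len(Q)<5: continue
        w,V=np.linalg.eigh(np.cov(Q[:,:2].T)); print(nm,len(Q),"mean",Q.mean(0).round(4),"med",np.median(Q,0).round(4),"min",Q.min(0).round(3),"max",Q.max(0).round(3),"dir",V[:,1].round(3),"sd",np.sqrt(w).round(4))
a=cv2.imread("pics/top.png")[160:230,150:280]; cv2.imwrite("pics/crop.png",cv2.resize(a,None,fx=6,fy=6,interpolation=cv2.INTER_CUBIC))
E
```

```text
Traceback (most recent call last):
  File "h.py", line 8, in unproj
    c=calibration(name); m=np.array(c["mtx"]); q=np.array([(u-m[0,2])/m[0,0],(v-m[1,2])/m[1,1]]); s=q.copy()
ValueError: time passes only in moves, steps and waits
```

Cache the calibration.

```bash
sed -i 's/^def save/import functools\ncalibration=functools.lru_cache(calibration)\ndef save/' h.py; python3 - <<'E'
from h import *
for n,(x0,x1,y0,y1) in dict(top=(180,270,170,215),side=(195,265,250,310)).items():
    a=cv2.imread(f"pics/{n}.png"); d=np.load(f"{n}_d.npy")
    P=[];C=[]
    for v in range(y0,y1):
        for u in range(x0,x1):
            if d[v,u]>0:
                p=unproj(n,u,v,d[v,u])
                if .09<p[2]<.125: P.append(p);C.append(a[v,u].max())
    P=np.array(P);C=np.array(C); print(n,len(P))
    for nm,m in(("sleeve",C<70),("metal",C>=70)):
        Q=P[m]
        if len(Q)<5: continue
        w,V=np.linalg.eigh(np.cov(Q[:,:2].T)); print(nm,len(Q),"mean",Q.mean(0).round(4),"med",np.median(Q,0).round(4),"min",Q.min(0).round(3),"max",Q.max(0).round(3),"dir",V[:,1].round(3),"sd",np.sqrt(w).round(4))
a=cv2.imread("pics/top.png")[160:230,150:280]; cv2.imwrite("pics/crop.png",cv2.resize(a,None,fx=6,fy=6,interpolation=cv2.INTER_CUBIC))
E
```

```text
top 571
sleeve 349 mean [0.5712 0.1785 0.1041] med [0.5712 0.1749 0.1043] min [0.562 0.144 0.095] max [0.581 0.246 0.111] dir [0.017 1.   ] sd [0.0051 0.0255]
metal 222 mean [0.5726 0.2279 0.1016] med [0.5722 0.2288 0.1018] min [0.561 0.203 0.096] max [0.586 0.253 0.108] dir [0.027 1.   ] sd [0.0059 0.0142]
side 456
sleeve 134 mean [0.57   0.1753 0.1038] med [0.5697 0.1756 0.104 ] min [0.564 0.15  0.1  ] max [0.577 0.2   0.108] dir [0.006 1.   ] sd [0.0035 0.0147]
metal 322 mean [0.5719 0.2123 0.1016] med [0.5715 0.2183 0.1014] min [0.561 0.143 0.092] max [0.586 0.253 0.11 ] dir [0.002 1.   ] sd [0.0059 0.0311]
```

View pics/crop.png

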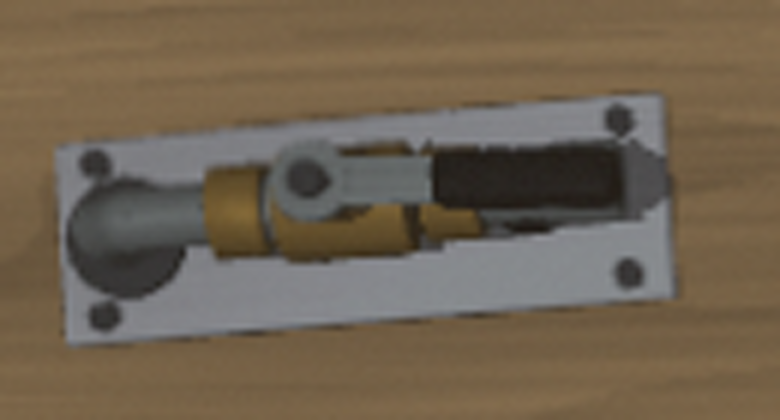

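The crop confirms it: the pivot is at crop (307,178) and the black sleeve at (435–620,178). The lever lies about 5° clockwise of the pipe, so the valve is open. Pivot ≈ (0.572, 0.240), handle ≈ (0.571, 0.171), with the lever top at 0.104. First I roll the tool so its x axis points to world +y, then travel.

>>> {"fn": "arm_command", "kwargs": {"jaw": [0.6,0.6,0.6,0.6,0.6,0.6,0.6,0.6,0.6,0.6,0.6,0.6], "delta_pos": [[0,0,0],[0,0,0],[0,0,0],[0,0,0],[0,0,0],[0,0,0],[0,0,0],[0,0,0],[0,0,0],[0,0,0],[0,0,0],[0,0,0]], "roll": [-0.1225,-0.1225,-0.1225,-0.1225,-0.1225,-0.1225,-0.1225,-0.1225,-0.1225,-0.1225,-0.122,0]}}

```text
t: 1.4
position: [0.1498, -0.6581, 0.2313]
orientation: [0.706, 0.708, -0.0, 0.0]
wrist_force: [0.1, 0.8, 0.2]
width: 0.399
gripper_force: 0.0
```

>>> {"fn": "arm_command", "kwargs": {"jaw": [0.6,0.6,0.6,0.6,0.6,0.6,0.6,0.6,0.6,0.6,0.6,0.6,0.6,0.6,0.6,0.6], "delta_pos": [[2.2,2.2,0],[2.2,2.2,0],[2.2,2.2,0],[2.2,2.2,0],[2.2,2.2,0],[2.2,2.2,0],[2.2,2.2,0],[2.2,2.2,0],[2.2,2.2,0],[2.2,2.2,0],[2.2,2.2,0],[2.2,2.2,0],[2.2,2.2,0],[2.2,2.2,0],[2.2,2.2,0],[2.2,2.2,0]], "roll": [0,0,0,0,0,0,0,0,0,0,0,0,0,0,0,0]}}

```text
t: 2.73
position: [0.5028, -0.3049, 0.2316]
orientation: [0.708, 0.706, -0.0, 0.0]
wrist_force: [0.1, -0.4, -0.3]
width: 0.402
gripper_force: 0.0
```

>>> {"fn": "arm_command", "kwargs": {"jaw": [0.6,0.6,0.6,0.6,0.6,0.6,0.6,0.6,0.6,0.6,0.6,0.6,0.6,0.6,0.6,0.6,0.6], "delta_pos": [[2.8,0.3,0],[2.8,0.3,0],[2.8,0.3,0],[2.8,0.3,0],[2.8,0.3,0],[2.8,0.3,0],[2.8,0.3,0],[2.8,0.3,0],[2.8,0.3,0],[2.8,0.3,0],[2.8,0.3,0],[2.8,0.3,0],[2.8,0.3,0],[2.8,0.3,0],[2.8,0.3,0],[2.8,0.3,0],[0,0,0]], "roll": [0,0,0,0,0,0,0,0,0,0,0,0,0,0,0,0,0]}}

```text
t: 4.15
position: [0.5498, 0.1458, 0.2316]
orientation: [0.707, 0.707, 0.001, -0.0]
wrist_force: [-1.0, 0.6, 1.3]
width: 0.401
gripper_force: 0.0
```

>>> {"fn": "arm_command", "kwargs": {"jaw": [0.6,0.6,0.6], "delta_pos": [[1.1,1.1,0],[1.0,1.0,0],[0,0,0]], "roll": [0,0,0]}}

```text
t: 4.4
position: [0.5718, 0.1636, 0.2315]
orientation: [0.708, 0.707, 0.0, 0.0]
wrist_force: [-0.2, 0.2, 0.2]
width: 0.398
gripper_force: 0.0
```

```bash
python3 - <<'E'
from h import *
from scipy.spatial.transform import Rotation as Ro
o=observe(); a,d=camera("wrist"); save(a,"pics/w1.png"); print(o["position"],o["joints"].round(2))
for r in landmark_of("wrist","handle_1")+recognise("wrist","handle_1"): print(r)
c=calibration("wrist"); m=np.array(c["mtx"]); T=np.array(c["T_tool_cam"])
v,u=np.nonzero(d>0); q=np.float64(np.c_[(u-m[0,2])/m[0,0],(v-m[1,2])/m[1,1]]); s=q.copy()
for _ in range(10): s=q/(1+c["k1"]*(s**2).sum(1,keepdims=True))
z=d[v,u]; P=np.c_[s*z[:,None],z]@T[:3,:3].T+T[:3,3]
P=Ro.from_quat(o["orientation"]).apply(P)+o["position"]
k=(P[:,2]>.09)&(P[:,2]<.125)&(abs(P[:,0]-.57)<.05)&(P[:,1]>.13)&(P[:,1]<.27); P=P[k]; C=a[v,u].max(1)[k]
for nm,mk in(("sleeve",C<70),("metal",C>=70)):
    Q=P[mk]
    if len(Q)>9: print(nm,len(Q),Q.mean(0).round(4),Q.min(0).round(4),Q.max(0).round(4),np.linalg.eigh(np.cov(Q[:,:2].T))[1][:,1].round(3))
E
```

```text
[0.57182591 0.1636341  0.23146969] [0.11 0.11 1.78 0.   1.25 0.11]
{'centre': [0.5736, 0.1696, 0.0997], 'confidence': 0.76}
{'centre': [0.5738, 0.2013, 0.1036], 'confidence': 0.68}
sleeve 1386 [0.5735 0.1748 0.1032] [0.5652 0.1456 0.0993] [0.5825 0.201  0.106 ] [0.026 1.   ]
metal 1704 [0.5737 0.225  0.1012] [0.5621 0.1439 0.0977] [0.5866 0.2527 0.1092] [0.034 0.999]
```

View pics/w1.png

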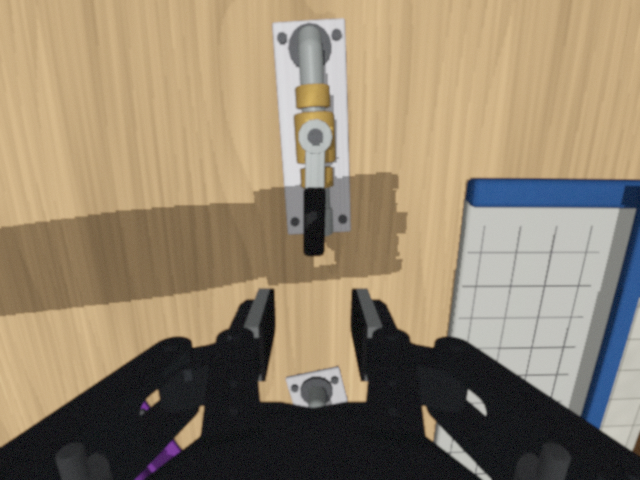

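The wrist view shows the sleeve at px (314,220) and the pivot at (315,136), which agrees: sleeve x ≈ 0.573, tip y ≈ 0.144, pivot ≈ (0.574, 0.240). Now I descend straddling the sleeve.

>>> {"fn": "arm_command", "kwargs": {"jaw": [0.6,0.6,0.6,0.6,0.6,0.6,0.6,0.6,0.6], "delta_pos": [[0.3,0.1,2],[0,0,2],[0,0,2],[0,0,2],[0,0,2],[0,0,2],[0,0,2],[0,0,1.4],[0,0,0]], "roll": [0,0,0,0,0,0,0,0,0]}}

```text
t: 5.3
position: [0.569, 0.1648, 0.0737]
orientation: [0.708, 0.707, -0.003, -0.002]
wrist_force: [-1.0, 0.7, -0.2]
width: 0.4
gripper_force: 0.0
```

>>> {"fn": "arm_command", "kwargs": {"jaw": [0.6,0.7,0.7,0.7,0.7,0.7,0.7,0.7,0.7,0.7,0.7], "delta_pos": [[0,0.3,-0.3],[0,0,0],[0.04,-0.75,0],[0.04,-0.75,0],[0.04,-0.75,0],[0.04,-0.75,0],[0.04,-0.75,0],[0.04,-0.75,0],[0.04,-0.75,0],[0.04,-0.75,0],[0,0,0]], "roll": [0,0,0.1,0.1,0.1,0.1,0.1,0.1,0.1,0.1,0]}}

```text
t: 6.22
position: [0.5224, 0.1886, 0.0829]
orientation: [0.927, 0.375, 0.002, 0.001]
wrist_force: [-0.7, -0.5, 0.3]
width: 0.301
gripper_force: 0.4
```

>>> {"fn": "arm_command", "kwargs": {"jaw": [0.7,0.7,0.7,0.7,0.7,0.7,0.7,0.7], "delta_pos": [[0.04,-0.75,0.2],[0.04,-0.75,0.1],[0.04,-0.75,0],[0.04,-0.75,0],[0.04,-0.75,0],[0.04,-0.75,0],[0.02,-0.4,0],[0,0,0]], "roll": [0.1,0.1,0.1,0.1,0.1,0.1,0.05,0]}}

```text
t: 6.88
position: [0.5022, 0.2329, 0.0796]
orientation: [0.998, 0.061, 0.002, -0.0]
wrist_force: [-0.1, -0.9, 1.2]
width: 0.301
gripper_force: 0.5
```

```bash
python3 - <<'E'
from h import *
a,d=camera("top"); o=observe(); print(o["position"],o["wrist_force"],o["wrist_torque"])
w,_=camera("wrist"); save(np.vstack([cv2.resize(a[150:240,140:300],(640,360)),cv2.resize(w,(320,240)).repeat(1,0) if 0 else cv2.copyMakeBorder(cv2.resize(w,(320,240)),0,0,0,320,0)]),"pics/m.png")
E
```

```text
[0.50199054 0.23286737 0.07912886] [0.77863168 0.18343621 1.3094905 ] [-0.1260407  -0.03434637  0.03326883]
```

View pics/m.png

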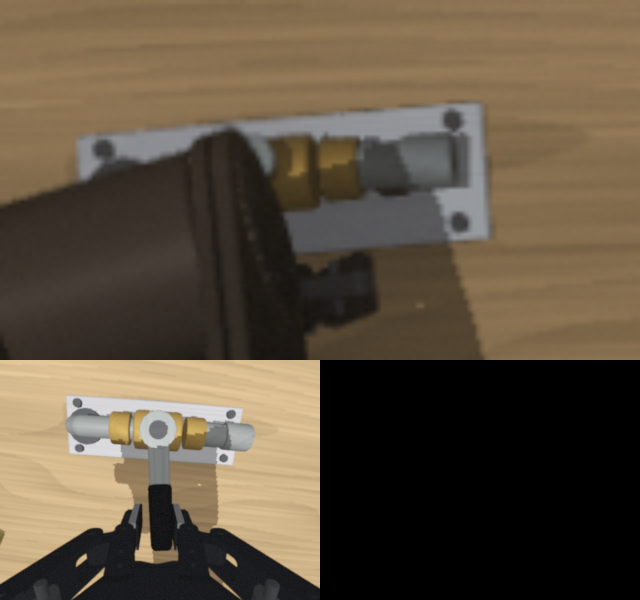

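The lever has followed round and now nearly stands square to the pipe (wrist view, sleeve at 160,515). Next I push in small steps until it meets the stop.

>>> {"fn": "arm_command", "kwargs": {"jaw": [0.7,0.7,0.7,0.7], "delta_pos": [[0,-0.3,0],[0,-0.3,0],[0,-0.2,0],[0,0,0]], "roll": [0.04,0,0,0]}}

```text
t: 7.32
position: [0.5003, 0.2402, 0.0779]
orientation: [0.999, 0.041, 0.001, 0.0]
wrist_force: [-0.5, -3.5, 3.2]
width: 0.303
gripper_force: 2.1
```

>>> {"fn": "arm_command", "kwargs": {"jaw": [0.7,0.7,0.7], "delta_pos": [[0,-0.2,0],[0,-0.2,0],[0,0,0]], "roll": [0,0,0]}}

```text
t: 7.57
position: [0.5002, 0.2409, 0.0777]
orientation: [0.999, 0.042, -0.0, 0.004]
wrist_force: [0.9, -16.2, 6.3]
width: 0.302
gripper_force: 8.0
```

Firm resistance (16 N, no further motion), so it is at the stop. Back off to centre, open, and lift.

>>> {"fn": "arm_command", "kwargs": {"jaw": [0.7,0.7,0.7,0.4,0.4,0.4,0.4,0.4,0.4,0.4,0.4,0.4,0.4], "delta_pos": [[0,-0.1,0],[0,0.4,0],[0,0.4,0],[0,0,0],[0,0,0],[0,0,0],[0,0,-2],[0,0,-2],[0,0,-3],[0,0,-3],[0,0,-3],[-2,0,0],[0,0,0]], "roll": [0,0,0,0,0,0,0,0,0,0,0,0,0]}}

```text
t: 8.65
position: [0.4793, 0.2368, 0.2096]
orientation: [0.999, 0.041, 0.001, -0.001]
wrist_force: [0.6, -0.3, -1.6]
width: 0.6
gripper_force: 0.0
```

```bash
python3 - <<'E'
from h import *
print(observe()["position"],observe()["wrist_force"])
w,_=camera("wrist"); save(w,"pics/w2.png")
for n in ("wrist","side"):
    if n=="side": camera(n)
    print(n,landmark_of(n,"handle_1"))
E
```

```text
[0.47929391 0.23682517 0.20964706] [ 0.56474276 -0.32363821 -1.64971675]
wrist [{'centre': [0.5082, 0.2363, 0.0973], 'confidence': 0.61}]
side [{'centre': [0.5299, -0.1655, 0.1], 'confidence': 0.6}, {'centre': [0.5064, 0.2359, 0.1022], 'confidence': 0.57}, {'centre': [0.3912, -0.2622, 0.0983], 'confidence': 0.53}]
```

View pics/w2.png

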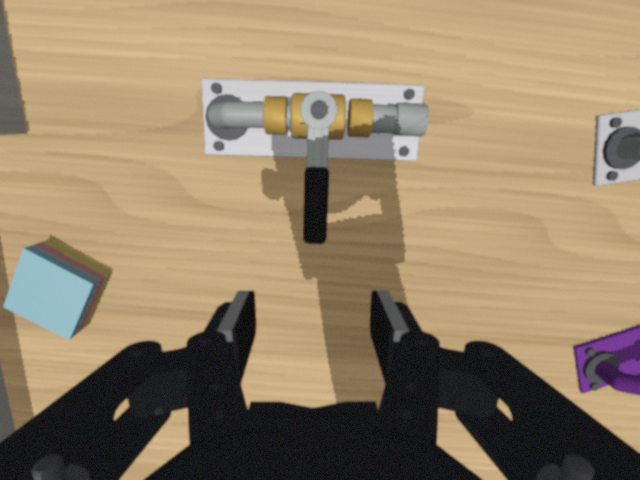

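The lever, from (319,110) to (315,240), stands square to the plate edge, both tilted about 1.8° in the image. The gripper is clear and the other valve hasn't moved.

```bash
python3 -c "
from cell import *
print(hand_in())"
```

```text
the job is handed in; nothing more can be done
None
```

The open valve is shut: its lever stands square across the pipe and was pushed firmly against its stop. The gripper let go and is clear, the other valve and the purple look-alike were left alone, and the job was handed in at about 9 s.

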